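# Set out a slide-staining line in tray and on mounting pad

### The arm

A 7-joint arm with a two-finger parallel gripper is mounted at the origin on a cart in front of the work surface, level with it; the furniture and walls round the work are solid. World frame = base frame: x ahead of the robot, y to its left, z up, the work surface at z = 0. Lengths are in m, angles in rad, forces in N, time in s.
With the tool pointing down it reaches from about 0.425 to 0.875 m from the base axis. Payload 8.4 kg.
Tool frame: the origin (TCP) lies at the centre of the arm's flange, where the gripper is bolted on; the fingertips stand 173 mm ahead of it and the grasp point (between the pads) lies 155 mm ahead of it; z points along the fingers, y is the line along which they close (so a half turn about z gives the same grasp; the last joint's range is limited). The gripper opens to 85 mm and grips with 20 to 120 N. Pads are 22 mm wide; open, the fingers measure 114 mm over their backs; the gripper's body (76 mm by 85 mm) begins 54 mm behind the grasp point. The pads swing forward as they close: fully open they stand 13 mm farther back than shut.
Start: joints at [1.231, 0.333, 0.04, 1.465, -0.013, 1.343, -0.059], TCP at [0.155, -0.631, 0.405] pointing down, gripper open.
Joint ranges: [-2.58, 2.58], [-0.38, 2.09], [-1.3, 1.39], [0.25, 2.4], [-1.5, 4.64], [0.08, 2.09], [-2.65, 2.65]. Speed limits (rad/s): [2.22, 2.22, 2.79, 2.79, 3.14, 3.14, 3.14].

### API

Orientations are given as a rotation vector (axis times angle).
In Python, from plant import ctrl gives the robot as it stands. The module is installed in compiled form; this text tells all that it offers.
- The arm moves only by the tool arm_command, never from a script. Its argument "rows" is a list of rows, each a list of 6 numbers: the shift along the tool's x, y, z as a fraction of full scale, then the turn, a rotation vector about the tool's x, y, z as a fraction of full scale. In form: [[dx, dy, dz, ax, ay, az], ...]. A call has 1 to 12 rows; each row is the pose to reach, as a shift and turn from the pose commanded when the call began, along the tool's axes at that moment; what a row does not reach only later rows make up. Full scale, the value 1, is 100 mm for a shift and 30 degrees for a turn. A row lasts 1/8 s, in which the tool goes at most 62.5 mm and 10.7 degrees, less where a joint would pass 70% of its speed; a pose out of reach is approached as far as the arm can. A call with a number of a shift or a turn outside -1 to 1 is refused whole. A call with a gripper value outside its range is refused whole. "fingers" is the gripper command: -1 is fully open, 1 is shut, values between are in proportion, set as the call begins (left out, the last holds). The fingers move at their own pace and stop on an object; "grip_force" is the grip in N (left out, the last holds). Time passes only in rows, so rows that repeat a pose let the fingers close. It gives the time, the measured TCP pose, the force, the opening and the grip force at its end, in the units of the state.
- ctrl.sense(): the state, without advancing time (a new reading comes with each control period).
- ctrl.camera(name): name is "scene" or "top"; returns the picture (384x512x3 uint8, red, green, blue); there is no depth.
- ctrl.camera_params(name): a dict with "camera_matrix" (3x3 intrinsics, pixels), "pose" (4x4, takes a point from camera to world coordinates). Camera axes: x right, y down, z forward; pixel columns grow to the right and rows downward; lengths in m; the calibration is good to about 2 mm. A picture is of the moment at which its call begins. camera_params takes no time and is no camera call.
- ctrl.finish_job(): hands the job in; it is judged then, once.
The state is a dict: "time": time; "joint_positions": joint angles; "qvel": joint speeds; "effort": joint torques, N m; "tcp_pos": TCP position; "tool_rot": TCP orientation; "contact_force": force on the tool from outside, world axes, zero at the start; "ft_torque": the same for the moment, N m; "width": finger opening in m; "grip_force": force on a finger pad.
Only numpy, scipy, OpenCV 4.12 (cv2) and the standard library are available. Lean on these libraries where they do the work, as an engineer would, in place of code of your own. Each camera call takes 0.05 s, during which the arm holds its last target. There are 200 camera calls.

### The job

Set out the staining line, which runs from the slide mailer along the empty tray to the booklet of lens tissue. In the tray stand three vessels in one row along its middle, with a gap between neighbours so that each can be lifted out: the staining jar at the end nearer the mailer, the clear bottle at the end nearer the booklet, the amber bottle between them. The booklet is the mounting pad: stand the small oil bottle in the middle of the half nearer the tray and lay the cover-glass box flat in the middle of the other half; tip none of the bottles or the jar on the way.

Things in the scene. Friction and masses are not known exactly. Their poses are not given: they have to be found in the camera images.
- jar_mid (a point): The staining jar: pale see-through jar, round, 102 mm high, on a broad foot 59 mm across (the widest of the five), with a broad black screw lid (48 mm across, the top 16 mm). Starts standing loose on the front part of the desk. This point is its centre, 51 mm above its underside; z is its upright axis. About 0.19 kg. To the fingers its sides are a smooth taper, from 59 mm at the foot to 43 mm just under the lid (48 mm at a height of 65 mm).
- stain_bottle_mid (a point): The amber bottle: round brown stain bottle, 52 mm across and 112 mm high (the tallest), with a black screw cap 28 mm across on a sloping shoulder. Starts standing loose on the front part of the desk. This point is its centre, 56 mm above its underside; z is its upright axis. About 0.21 kg. Its body is straight-sided up to about 75 mm.
- rinse_bottle_mid (a point): The clear bottle: round see-through bottle, 46 mm across and 94 mm high, with a blue screw cap 28 mm across on a sloping shoulder. Starts standing loose on the front part of the desk. This point is its centre, 47 mm above its underside; z is its upright axis. About 0.13 kg. Its body is straight-sided up to about 58 mm.
- drop_bottle_mid (a point): The oil bottle: the smallest bottle, 30 mm across and 66 mm high, with a pale screw cap 21 mm across. Starts standing loose on the front part of the desk. This point is its centre, 33 mm above its underside; z is its upright axis. About 0.035 kg. Its body is straight-sided up to about 35 mm.
- cover_box_mid (a point): The cover-glass box: small square box, 35 x 35 mm and 21 mm high, white below with a blue lid that does not come off. Starts lying flat and loose on the desk. This point is its centre, 10.5 mm above its underside; its x and y axes are square to its sides, z is up. About 0.04 kg.
- tray: The shallow pale tray for the stain bottles, empty at the start, fixed, in the middle of the desk just behind the loose things (a like tray of stock bottles at the far back is part of the room and is not used): 108 mm (its x) by 219 mm (its y, its length) over the flared rim, 22 mm high. Origin at the centre of its underside. The inner floor is 2 mm above the origin and 94 mm (x) by 200 mm (y) between the walls.
- booklet: The blue booklet of lens tissue, flat on the desk and fixed, beside one end of the tray (left or right changes): 74 mm (its x) by 103 mm (its y, its length, which runs roughly in line with the tray), 8 mm thick. Origin at the centre of its underside.
- mailer: The slide mailer: flat light-grey plastic box, 84 mm (its x) by 35 mm (its y), 21 mm high, fixed on the desk beside the other end of the tray from the booklet. Origin at the centre of its underside. It only marks where the line begins and is not handled.
Not all that is in view belongs to the job. Leave any red look-alike of the part that bears jar_mid alone. What is meant by the mailer is not pink, and is the larger of those in its own colour.

How it is judged:
By the outcome, as a careful person would: the job done as asked, in the order asked, and still so for the second after the job is handed in, with the robot touching nothing.
It also fails if it takes over 112 s, if anything falls off the work surface, if the arm or the gripper's body presses on something with over 40 N, if the wrist force passes 120 N, or if a joint passes its speed limit or range.

## Working session

There is one attempt and no reset: what is moved stays moved. The work goes in short steps, Python scripts to look and compute and a tool call to move; the robot and the scene stay as the last step left them, time stands still between calls to the robot, and variables do not carry over. Pictures are saved under pics/ and viewed, at most 14 in all, crops included, and the job is handed in when it is done.

Besides the shell and the picture viewer there is one more tool, called in YAML: its name, and indented under it one key for each argument. arm_command: Moves the arm, as the interface text tells. Its arguments: {"type":"object","properties":{"rows":{"type":"array","items":{"type":"array","items":{"type":"number"}}},"fingers":{"type":"number"},"grip_force":{"type":"number"}},"required":["rows"]}

```bash
mkdir -p pics && python3 - <<'E'
from plant import ctrl
import cv2
s=ctrl.sense()
print({k:s[k] for k in ("time","tcp_pos","tool_rot","width")})
for n in("scene","top"):
    p=ctrl.camera_params(n);print(n,p["camera_matrix"],p["pose"])
    im=ctrl.camera(n);cv2.imwrite(f"pics/{n}0.png",cv2.resize(im[:,:,::-1],(800,600),interpolation=cv2.INTER_CUBIC))
E
```

```text
{'time': 0.0, 'tcp_pos': array([ 0.15495505, -0.63107683,  0.4038144 ]), 'tool_rot': array([-3.11726910e+00, -3.77096167e-01,  4.80478668e-04]), 'width': 0.08524110349464968}
scene [[363.57065739   0.         257.73755778]
 [  0.         363.57065739 186.35463345]
 [  0.           0.           1.        ]] [[ 0.56448627 -0.33053923  0.75637231 -0.21087342]
 [-0.82544181 -0.22488949  0.51775529 -0.55271095]
 [-0.00103826 -0.91660708 -0.39978793  0.47138031]
 [ 0.          0.          0.          1.        ]]
top [[482.75111243   0.         255.25737915]
 [  0.         482.75111243 177.83697061]
 [  0.           0.           1.        ]] [[ 0.02183765 -0.98730595  0.15732154  0.32248433]
 [-0.99968484 -0.02351298 -0.00879556 -0.01773951]
 [ 0.01238301 -0.15707989 -0.98750826  1.34019897]
 [ 0.          0.          0.          1.        ]]
```

View pics/scene0.png

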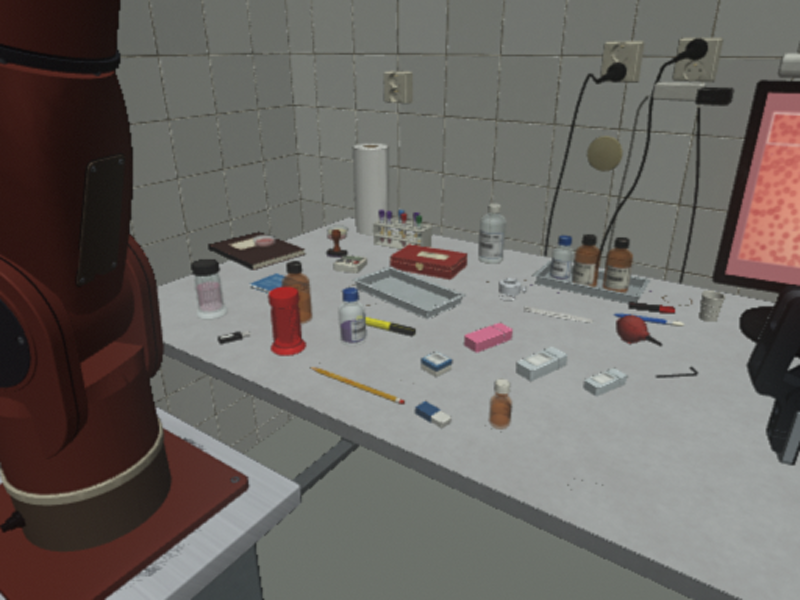

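View pics/top0.png

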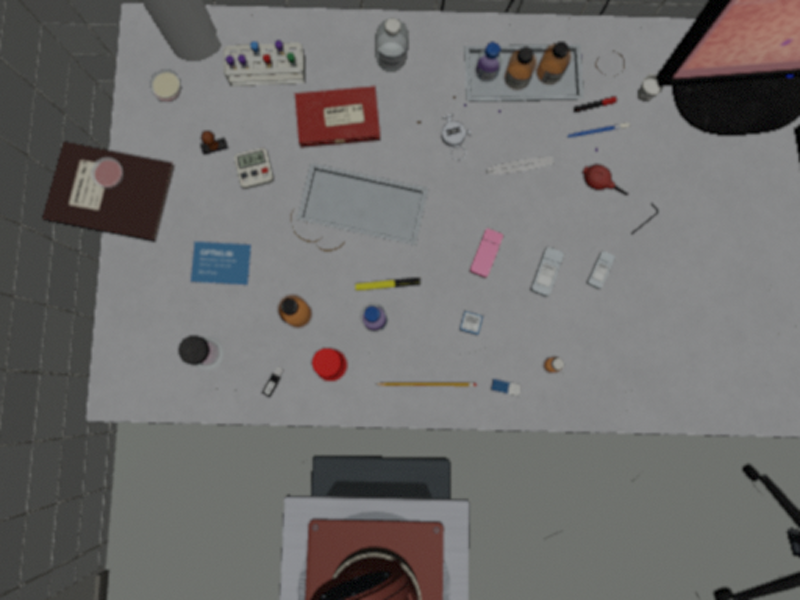

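Top view (800x600 picture), possible mix-ups:
- **Jar:** black lid at (195,350). The red look-alike at (329,364) is left alone.
- **Amber bottle:** (294,310). The ones at (520,68) and (553,63) are stock.
- **Clear bottle:** blue cap at (373,317), not (488,62) or (392,40).
- **Oil bottle:** (554,365).
- **Cover box:** (471,321), not the eraser at (505,387).
- **Mailer:** the larger grey one at (547,270), not the small grey one at (601,269) or the pink one at (486,253).
- **Booklet:** (220,263).
- **Tray:** (364,203).

Next, close crops to check these choices.

```bash
cat > h.py <<'E'
import numpy as np, cv2
from plant import ctrl
def ray(n,u,v,z):
    p=ctrl.camera_params(n);d=p["pose"][:3,:3]@np.linalg.inv(p["camera_matrix"])@[u,v,1];o=p["pose"][:3,3]
    return (o+d*(z-o[2])/d[2])[:2]
def crop(n,x,y,w,h,s,name,im=None):
    im=ctrl.camera(n) if im is None else im
    cv2.imwrite(f"pics/{name}.png",cv2.resize(im[y:y+h,x:x+w,::-1],None,fx=s,fy=s,interpolation=cv2.INTER_CUBIC))
E
python3 - <<'E'
from h import *
im=ctrl.camera("top")
crop("top",110,150,160,100,5,"c1",im);crop("top",180,100,160,60,5,"c2",im);crop("top",280,145,120,105,5,"c3",im)
E
```

```text
(no output)
```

View pics/c1.png

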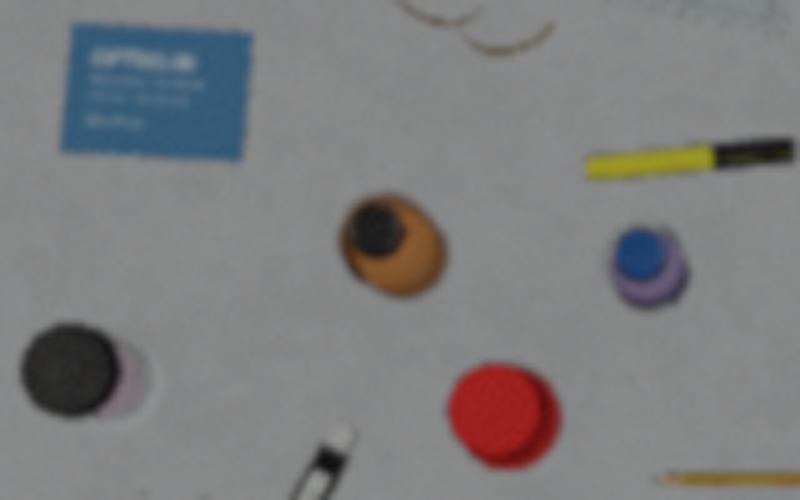

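View pics/c2.png

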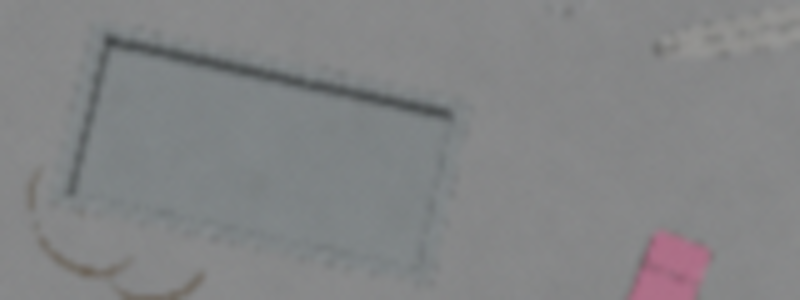

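View pics/c3.png

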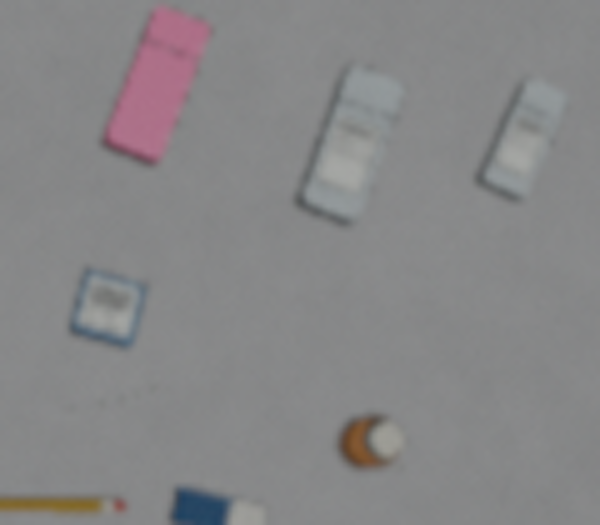

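The crops confirm the choices. In c1 the jar lid is at (71,370), the amber cap at (377,231), the blue cap at (640,254), and the booklet corners are clear. In c2 the tray floor corners are about (107,42), (452,116), (418,270) and (70,195). In c3 the box is at (108,308), the oil cap at (386,440), and the mailer is the larger grey box at (352,143). Now I compute positions and check them against the scene camera.

```bash
cat > pos.py <<'E'
from h import *
def R(c,u,v,z):
    x0,y0=dict(c1=(110,150),c2=(180,100),c3=(280,145))[c]
    return ray("top",x0+(u+.5)/5-.5,y0+(v+.5)/5-.5,z)
P={}
P["jar"]=R("c1",71,370,.102);P["amber"]=R("c1",377,231,.112);P["rinse"]=R("c1",640,254,.094);P["red"]=R("c1",497,412,.1)
P["oil"]=R("c3",386,440,.066)
bx=[R("c3",*p,.021) for p in((85,268),(146,284),(130,346),(70,331))]
bk=[R("c1",*p,.008) for p in((72,24),(252,33),(242,160),(61,152))]
tr=[R("c2",*p,.002) for p in((107,42),(452,116),(418,270),(70,195))]
yaw=lambda q:np.arctan2(*((q[0]+q[3]-q[1]-q[2])*[1,1])[:0:-1][:1],1) 
def info(q):
    q=np.array(q);c=q.mean(0);e=(q[0]+q[3]-q[1]-q[2])/2;f=(q[0]+q[1]-q[2]-q[3])/2  # e: along y, f: along x
    return c,np.degrees(np.arctan2(-e[0],e[1])),np.degrees(np.arctan2(f[1],f[0])),np.linalg.norm(e),np.linalg.norm(f)
E
python3 - <<'E'
from pos import *
for k in P:print(k,P[k].round(4),np.hypot(*P[k]).round(3))
for n,q in(("box",bx),("book",bk),("tray",tr)):
    print(n,[np.round(t,4) for t in info(q)])
im=cv2.resize(ctrl.camera("scene")[:,:,::-1],None,fx=3,fy=3,interpolation=cv2.INTER_CUBIC);p=ctrl.camera_params("scene");T=np.linalg.inv(p["pose"])
def dot(xy,z):
    c=p["camera_matrix"]@(T@[*xy,z,1])[:3];cv2.drawMarker(im,tuple(int(t) for t in 3*(c[:2]/c[2])+1),(0,255,0),0,9,1)
for k,h in dict(jar=.102,amber=.112,rinse=.094,oil=.066).items():dot(P[k],h);dot(P[k],0)
for q,z in((bx,.021),(bk,.008),(tr,.002)):
    for c in q:dot(c,z)
cv2.imwrite("pics/s1.png",im[480:850,300:1050])
E
```

```text
jar [0.3936 0.3038] 0.497
amber [0.4674 0.1499] 0.491
rinse [0.4607 0.0157] 0.461
red [0.3773 0.0862] 0.387
oil [ 0.3859 -0.2995] 0.489
box [array([ 0.4573, -0.1572]), np.float64(-13.1344), np.float64(-13.4492), np.float64(0.0342), np.float64(0.0356)]
book [array([0.555 , 0.2904]), np.float64(-1.3645), np.float64(-1.2518), np.float64(0.1009), np.float64(0.0725)]
tray [array([0.6702, 0.0398]), np.float64(-11.0281), np.float64(-10.9925), np.float64(0.2023), np.float64(0.0921)]
```

View pics/s1.png

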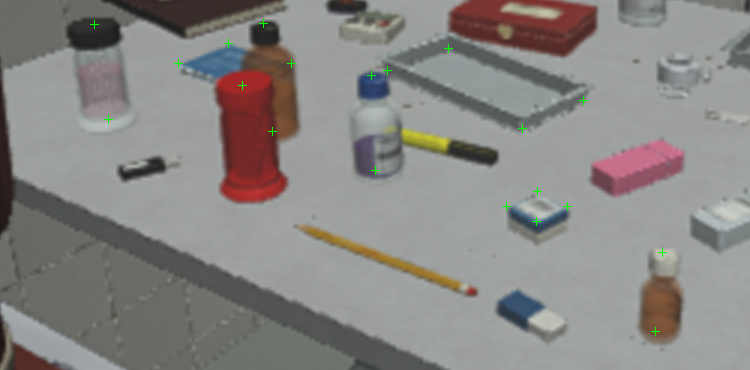

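Projected marks agree with the scene view to about 1 px: the jar lid is at (94,25), the tray's back floor corner at (448,48), and the oil cap at (662,252). Now I plan the moves in tool units.

```bash
cat > plan.py <<'E'
from pos import *
from scipy.spatial.transform import Rotation as Ro
def now():
    s=ctrl.sense();r=Ro.from_rotvec(s["tool_rot"]).as_matrix()
    return np.array([*s["tcp_pos"],np.degrees(np.arctan2(r[1,1],r[0,1]))])
def plan(*W,polar=False,start=None):
    """W: (x,y,z,yaw of tool y in deg). Prints steps in tool units."""
    a=now() if start is None else np.array(start,float)
    print("now",a.round(4),"t",ctrl.sense()["time"], "tilt",np.degrees(np.arccos(-Ro.from_rotvec(ctrl.sense()["tool_rot"]).as_matrix()[2,2])).round(2))
    for w in W:
        b=np.array(w,float);n=1
        while 1:
            f=np.linspace(0,1,n+1)[:,None];Q=a+(b-a)*f
            if polar:
                pa,pb=[np.array([np.hypot(*q[:2]),np.arctan2(q[1],q[0])]) for q in(a,b)];pp=pa+(pb-pa)*f
                Q[:,0]=pp[:,0]*np.cos(pp[:,1]);Q[:,1]=pp[:,0]*np.sin(pp[:,1])
            S=[]
            for q,r in zip(Q[:-1],Q[1:]):
                t=np.radians(q[3]);d=r-q;S.append([d[0]*-np.sin(t)+d[1]*np.cos(t),d[0]*np.cos(t)+d[1]*np.sin(t),-d[2],-d[3]/300])
            S=np.array(S)*10
            if abs(S).max()<=1:break
            n+=1
        for x in S:print(" dx %.2f dy %.2f dz %.2f az %.3f"%tuple(x))
        print(" -> ",b.round(3));a=b
E
python3 -c "
from plan import *
plan((.394,.304,.40,-11),polar=True)"
```

```text
now [  0.155   -0.6311   0.4042 -76.207 ] t 0.2 tilt 0.06
 dx 0.97 dy -0.19 dz 0.00 az -0.167
 dx 0.94 dy -0.25 dz 0.00 az -0.167
 dx 0.90 dy -0.31 dz 0.00 az -0.167
 dx 0.86 dy -0.36 dz 0.00 az -0.167
 dx 0.82 dy -0.41 dz 0.00 az -0.167
 dx 0.78 dy -0.46 dz 0.00 az -0.167
 dx 0.73 dy -0.50 dz 0.00 az -0.167
 dx 0.68 dy -0.54 dz 0.00 az -0.167
 dx 0.63 dy -0.57 dz 0.00 az -0.167
 dx 0.58 dy -0.60 dz 0.00 az -0.167
 dx 0.52 dy -0.62 dz 0.00 az -0.167
 dx 0.47 dy -0.64 dz 0.00 az -0.167
 dx 0.41 dy -0.66 dz 0.00 az -0.167
 ->  [  0.394   0.304   0.4   -11.   ]
```

arm_command:
  rows:
    - [0.97,-0.19,0,0,0,-0.167]
    - [0.97,-0.19,0,0,0,-0.167]
  fingers: -1

```text
time: 0.45
tcp_pos: [0.2473, -0.5882, 0.4045]
tool_rot: [-3.098, -0.518, -0.002]
contact_force: [-0.3, -0.4, 0.4]
width: 0.0853
grip_force: 0.0
```

arm_command:
  rows:
    - [0.94,-0.25,0,0,0,-0.167]
    - [0.94,-0.25,0,0,0,-0.167]

```text
time: 0.7
tcp_pos: [0.3287, -0.5334, 0.4046]
tool_rot: [-3.072, -0.655, -0.002]
contact_force: [0.4, -0.3, -0.2]
width: 0.0852
grip_force: 0.0
```

arm_command:
  rows:
    - [0.9,-0.31,0,0,0,-0.167]
    - [0.9,-0.31,0,0,0,-0.167]

```text
time: 0.95
tcp_pos: [0.3982, -0.4681, 0.4046]
tool_rot: [-3.04, -0.789, -0.002]
contact_force: [0.3, -0.2, 0.1]
width: 0.0856
grip_force: 0.0
```

arm_command:
  rows:
    - [0.86,-0.36,0,0,0,-0.167]
    - [0.86,-0.36,0,0,0,-0.167]

```text
time: 1.2
tcp_pos: [0.4557, -0.3947, 0.4047]
tool_rot: [-3.002, -0.922, -0.002]
contact_force: [-0.3, 0.3, -0.2]
width: 0.0851
grip_force: 0.0
```

arm_command:
  rows:
    - [0.82,-0.41,0,0,0,-0.167]
    - [0.82,-0.41,0,0,0,-0.167]

```text
time: 1.45
tcp_pos: [0.5004, -0.3146, 0.4047]
tool_rot: [-2.959, -1.052, -0.002]
contact_force: [-0.1, -0.4, -0.0]
width: 0.0854
grip_force: 0.0
```

arm_command:
  rows:
    - [0.78,-0.46,0,0,0,-0.167]
    - [0.78,-0.46,0,0,0,-0.167]

```text
time: 1.7
tcp_pos: [0.5317, -0.2297, 0.4047]
tool_rot: [-2.91, -1.181, -0.001]
contact_force: [-0.2, -0.2, 0.0]
width: 0.0856
grip_force: 0.0
```

arm_command:
  rows:
    - [0.73,-0.5,0,0,0,-0.167]
    - [0.73,-0.5,0,0,0,-0.167]

```text
time: 1.95
tcp_pos: [0.5491, -0.1428, 0.4048]
tool_rot: [-2.856, -1.307, -0.001]
contact_force: [0.3, -0.4, -0.3]
width: 0.0854
grip_force: 0.0
```

arm_command:
  rows:
    - [0.68,-0.54,0,0,0,-0.167]
    - [0.68,-0.54,0,0,0,-0.167]

```text
time: 2.2
tcp_pos: [0.5525, -0.056, 0.4049]
tool_rot: [-2.796, -1.431, -0.001]
contact_force: [0.3, -1.0, -0.1]
width: 0.0856
grip_force: 0.0
```

arm_command:
  rows:
    - [0.63,-0.57,0,0,0,-0.167]
    - [0.63,-0.57,0,0,0,-0.167]

```text
time: 2.45
tcp_pos: [0.543, 0.0284, 0.4049]
tool_rot: [-2.73, -1.552, -0.001]
contact_force: [-0.1, -0.5, -0.3]
width: 0.0854
grip_force: 0.0
```

arm_command:
  rows:
    - [0.58,-0.6,0,0,0,-0.167]
    - [0.58,-0.6,0,0,0,-0.167]

```text
time: 2.7
tcp_pos: [0.521, 0.1089, 0.405]
tool_rot: [-2.66, -1.67, -0.001]
contact_force: [0.4, -0.8, -0.8]
width: 0.0852
grip_force: 0.0
```

arm_command:
  rows:
    - [0.52,-0.62,0,0,0,-0.167]
    - [0.52,-0.62,0,0,0,-0.167]

```text
time: 2.95
tcp_pos: [0.4876, 0.1828, 0.405]
tool_rot: [-2.584, -1.785, -0.001]
contact_force: [0.5, -0.4, -0.7]
width: 0.0854
grip_force: 0.0
```

arm_command:
  rows:
    - [0.47,-0.64,0,0,0,-0.167]
    - [0.47,-0.64,0,0,0,-0.167]

```text
time: 3.2
tcp_pos: [0.4445, 0.2489, 0.405]
tool_rot: [-2.505, -1.895, -0.001]
contact_force: [0.7, -0.8, -0.4]
width: 0.0853
grip_force: 0.0
```

arm_command:
  rows:
    - [0.41,-0.66,0,0,0,-0.167]
    - [0.41,-0.66,0,0,0,-0.167]
    - [0.41,-0.66,0,0,0,-0.167]

```text
time: 3.58
tcp_pos: [0.3945, 0.3037, 0.4048]
tool_rot: [2.424, 1.997, 0.0]
contact_force: [-0.1, -0.4, -0.1]
width: 0.0855
grip_force: 0.0
```

```bash
python3 -c "
from plan import *
plan((.394,.304,.315,-11),(.394,.304,.215,-11))
im=ctrl.camera('scene');crop('scene',90,100,220,150,3.6,'s2',im)
s=ctrl.sense();print(s['contact_force'],s['joint_positions'])"
```

```text
now [  0.3945   0.3037   0.4048 -11.0454] t 3.575 tilt 0.03
 dx 0.00 dy -0.01 dz 0.90 az -0.002
 ->  [  0.394   0.304   0.315 -11.   ]
 dx 0.00 dy 0.00 dz 1.00 az -0.000
 ->  [  0.394   0.304   0.215 -11.   ]
[ 0.73459451 -1.19357608  0.15008898] [ 0.04056947  0.08009282 -0.81162277  1.79181754  0.06102557  1.29520763
 -0.98086589]
```

View pics/s2.png

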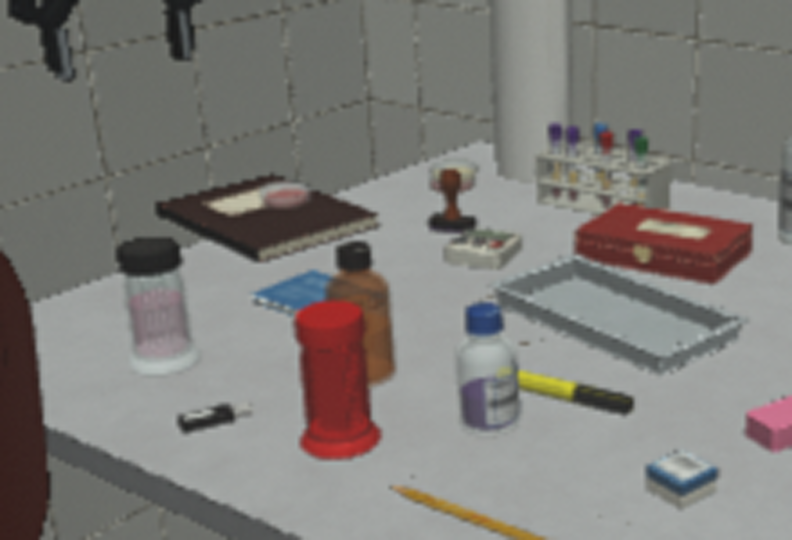

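The gripper hangs above the jar: fingers at (60,60) and (180,40), jar lid at (150,255). Everything else stands as before. Descend and grip.

arm_command:
  rows:
    - [0,0,0.45,0,0,0]
    - [0,-0.01,0.9,0,0,0]

```text
time: 3.88
tcp_pos: [0.3956, 0.3019, 0.3137]
tool_rot: [2.429, 1.991, 0.002]
contact_force: [0.8, -0.1, -0.6]
width: 0.0858
grip_force: 0.0
```

arm_command:
  rows:
    - [0,0,0.4,0,0,0]
    - [0,0,0.75,0,0,0]
    - [0,0,1,0,0,0]
    - [0,0,1,0,0,0]

```text
time: 4.38
tcp_pos: [0.3944, 0.3017, 0.2129]
tool_rot: [-2.428, -1.993, 0.006]
contact_force: [-0.2, -1.7, 0.5]
width: 0.0855
grip_force: 0.0
```

arm_command:
  rows:
    - [0,0,0,0,0,0]
    - [0,0,0,0,0,0]
    - [0,0,0,0,0,0]
    - [0,0,0,0,0,0]
    - [0,0,0,0,0,0]
    - [0,0,0,0,0,0]
    - [0,0,0,0,0,0]
    - [0,0,0,0,0,0]
  fingers: 1
  grip_force: 45

```text
time: 5.38
tcp_pos: [0.3943, 0.3039, 0.2164]
tool_rot: [2.425, 1.995, 0.003]
contact_force: [-2.7, -4.7, 10.0]
width: 0.0475
grip_force: 45.1
```

```bash
python3 -c "
from plan import *
a=(.394,.304,.215,-11)
plan((.394,.304,.265,-11),(.47,.27,.345,-11),(.6586,-.0196,.345,-11),(.6586,-.0196,.245,-11),(.6586,-.0196,.2185,-11))
im=ctrl.camera('scene');crop('scene',90,100,220,150,3.6,'s3',im)
"
```

```text
now [  0.3943   0.3039   0.2164 -11.1011] t 5.375 tilt 0.13
 dx 0.00 dy -0.00 dz -0.49 az -0.003
 ->  [  0.394   0.304   0.265 -11.   ]
 dx -0.19 dy 0.81 dz -0.80 az -0.000
 ->  [  0.47    0.27    0.345 -11.   ]
 dx -0.83 dy 0.80 dz -0.00 az -0.000
 dx -0.83 dy 0.80 dz -0.00 az -0.000
 dx -0.83 dy 0.80 dz -0.00 az -0.000
 ->  [  0.659  -0.02    0.345 -11.   ]
 dx 0.00 dy 0.00 dz 1.00 az -0.000
 ->  [  0.659  -0.02    0.245 -11.   ]
 dx 0.00 dy 0.00 dz 0.26 az -0.000
 ->  [  0.659  -0.02    0.218 -11.   ]
```

View pics/s3.png

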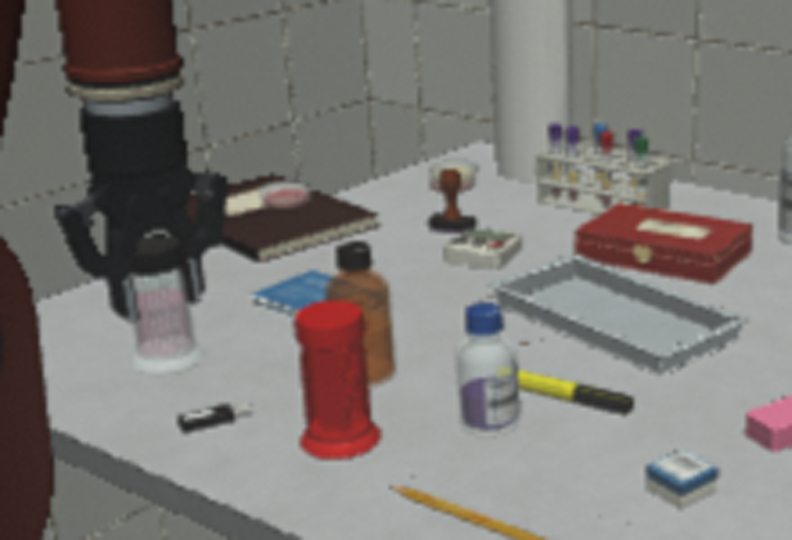

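The jar is gripped at (165,300), upright, with the fingers below its lid (width 47.5 mm). Lift it and carry it to the tray.

arm_command:
  rows:
    - [0,0,-0.2,0,0,0]
    - [0,0,-0.5,0,0,0]

```text
time: 5.68
tcp_pos: [0.3935, 0.3037, 0.2661]
tool_rot: [-2.425, -1.997, 0.001]
contact_force: [0.5, 0.1, -1.5]
width: 0.0474
grip_force: 47.2
```

arm_command:
  rows:
    - [-0.06,0.27,-0.12,0,0,0]
    - [-0.13,0.54,-0.24,0,0,0]
    - [-0.19,0.81,-0.35,0,0,0]

```text
time: 6.05
tcp_pos: [0.4703, 0.2692, 0.3019]
tool_rot: [2.425, 1.997, 0.003]
contact_force: [0.2, 0.6, -1.7]
width: 0.0476
grip_force: 47.2
```

arm_command:
  rows:
    - [-0.27,0.27,0,0,0,0]
    - [-0.55,0.53,0,0,0,0]
    - [-0.83,0.8,0,0,0,0]

```text
time: 6.42
tcp_pos: [0.5327, 0.1718, 0.3015]
tool_rot: [2.425, 1.997, 0.002]
contact_force: [0.1, -0.7, -1.9]
width: 0.0477
grip_force: 47.2
```

arm_command:
  rows:
    - [-0.27,0.27,0,0,0,0]
    - [-0.55,0.53,0,0,0,0]
    - [-0.83,0.8,0,0,0,0]

```text
time: 6.8
tcp_pos: [0.5953, 0.0749, 0.3015]
tool_rot: [2.425, 1.997, 0.002]
contact_force: [-0.2, 1.5, -2.0]
width: 0.0475
grip_force: 47.2
```

arm_command:
  rows:
    - [-0.3,0.3,0,0,0,0]
    - [-0.6,0.58,0,0,0,0]
    - [-0.8,0.77,0,0,0,0]
    - [-0.83,0.8,0,0,0,0]
    - [-0.83,0.8,0,0,0,0]

```text
time: 7.42
tcp_pos: [0.6571, -0.0204, 0.3006]
tool_rot: [-2.425, -1.997, -0.001]
contact_force: [-0.5, 0.0, -1.4]
width: 0.0474
grip_force: 47.2
```

```bash
python3 -c "
from plan import *
plan((.6586,-.0196,.2185,-11))
print(ctrl.sense()['joint_positions'].round(2),ctrl.sense()['contact_force'],ctrl.sense()['width'])
im=ctrl.camera('scene');crop('scene',150,60,220,165,3.6,'s4',im)
"
```

```text
now [  0.6571  -0.0204   0.3006 -11.0611] t 7.425 tilt 0.06
 dx 0.01 dy 0.01 dz 0.82 az -0.002
 ->  [  0.659  -0.02    0.218 -11.   ]
[ 0.39  0.48 -0.58  1.54  0.27  1.2  -0.42] [-0.51595834  0.04766752 -1.35697225] 0.04736441499249496
```

View pics/s4.png

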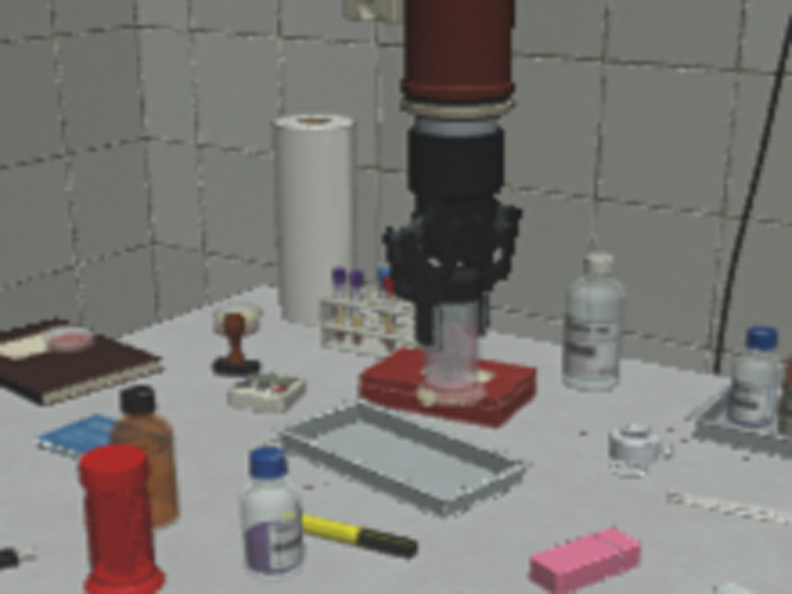

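The jar hangs upright at (455,350), over the end of the tray nearer the mailer. Lower and release it.

arm_command:
  rows:
    - [0.01,0.01,0.3,0,0,0]
    - [0.01,0.01,0.55,0,0,0]
    - [0.01,0.01,0.72,0,0,0]
    - [0.01,0.01,0.78,0,0,0]
    - [0.01,0.01,0.81,0,0,0]
    - [0.01,0.01,0.825,0,0,0]
    - [0.01,0.01,0.825,0,0,0]

```text
time: 8.35
tcp_pos: [0.6587, -0.0199, 0.2189]
tool_rot: [2.425, 1.996, 0.001]
contact_force: [-3.7, 0.8, 5.7]
width: 0.0473
grip_force: 48.0
```

arm_command:
  rows:
    - [0,0,0,0,0,0]
    - [0,0,0,0,0,0]
    - [0,0,0,0,0,0]
    - [0,0,0,0,0,0]
  fingers: -1

```text
time: 8.85
tcp_pos: [0.6584, -0.0201, 0.2172]
tool_rot: [-2.425, -1.997, -0.0]
contact_force: [-0.2, 0.2, 0.0]
width: 0.0852
grip_force: 0.0
```

arm_command:
  rows:
    - [0,0,-0.2,0,0,0]
    - [0,0,-0.6,0,0,0]
    - [0,0,-0.95,0,0,0]

```text
time: 9.22
tcp_pos: [0.6586, -0.0199, 0.3151]
tool_rot: [2.425, 1.996, 0.002]
contact_force: [0.8, -0.1, -0.7]
width: 0.0856
grip_force: 0.0
```

```bash
python3 -c "
from plan import *
plan((.6586,-.02,.315,-11),(.4607,.0157,.30,-11),(.4607,.0157,.20,-11))
"
```

```text
now [  0.6586  -0.0199   0.3151 -11.0608] t 9.225 tilt 0.09
 dx -0.00 dy 0.00 dz 0.00 az -0.002
 ->  [  0.659  -0.02    0.315 -11.   ]
 dx -0.01 dy -0.67 dz 0.05 az -0.000
 dx -0.01 dy -0.67 dz 0.05 az -0.000
 dx -0.01 dy -0.67 dz 0.05 az -0.000
 ->  [  0.461   0.016   0.3   -11.   ]
 dx 0.00 dy 0.00 dz 1.00 az -0.000
 ->  [  0.461   0.016   0.2   -11.   ]
```

arm_command:
  rows:
    - [-0.01,-0.4,0.03,0,0,0]
    - [-0.01,-0.67,0.05,0,0,0]

```text
time: 9.48
tcp_pos: [0.5915, -0.0077, 0.3091]
tool_rot: [2.424, 1.996, 0.002]
contact_force: [-0.1, 1.1, 0.3]
width: 0.0855
grip_force: 0.0
```

arm_command:
  rows:
    - [-0.01,-0.4,0.03,0,0,0]
    - [-0.01,-0.67,0.05,0,0,0]

```text
time: 9.72
tcp_pos: [0.5252, 0.0042, 0.3035]
tool_rot: [2.424, 1.997, 0.001]
contact_force: [-0.3, 0.2, 0.2]
width: 0.0856
grip_force: 0.0
```

arm_command:
  rows:
    - [-0.01,-0.4,0.03,0,0,0]
    - [-0.01,-0.67,0.05,0,0,0]
    - [-0.01,-0.67,0.05,0,0,0]

```text
time: 10.1
tcp_pos: [0.4594, 0.0161, 0.2984]
tool_rot: [2.423, 1.997, -0.0]
contact_force: [1.2, 0.6, -0.6]
width: 0.0856
grip_force: 0.0
```

```bash
python3 -c "
from plan import *
plan((.4607,.0157,.20,-11))
im=ctrl.camera('scene');crop('scene',150,100,220,165,3.6,'s5',im)
"
```

```text
now [  0.4594   0.0161   0.2984 -11.0209] t 10.1 tilt 0.12
 dx -0.00 dy 0.01 dz 0.98 az -0.001
 ->  [  0.461   0.016   0.2   -11.   ]
```

View pics/s5.png

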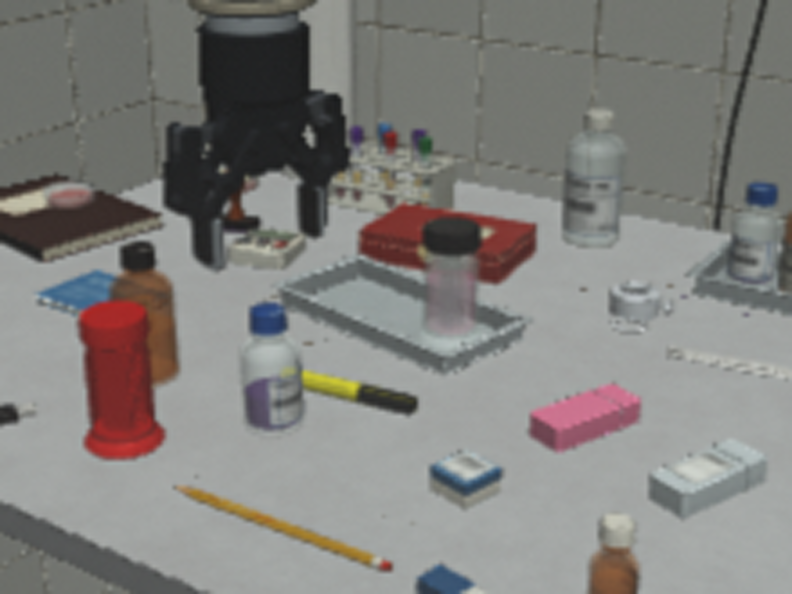

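The jar stands upright in the tray at (452,275), and the open fingers are centred over the blue-capped bottle at (268,320). Descend and grip it.

arm_command:
  rows:
    - [0,0.01,0.4,0,0,0]
    - [0,0.01,0.75,0,0,0]
    - [0,0.01,0.98,0,0,0]
    - [0,0.01,0.98,0,0,0]

```text
time: 10.65
tcp_pos: [0.4619, 0.0154, 0.1984]
tool_rot: [-2.424, -1.995, 0.002]
contact_force: [-0.2, 0.4, 0.6]
width: 0.0854
grip_force: 0.0
```

arm_command:
  rows:
    - [0,0,0,0,0,0]
    - [0,0,0,0,0,0]
    - [0,0,0,0,0,0]
    - [0,0,0,0,0,0]
    - [0,0,0,0,0,0]
    - [0,0,0,0,0,0]
  fingers: 1
  grip_force: 40

```text
time: 11.4
tcp_pos: [0.4621, 0.0154, 0.2004]
tool_rot: [2.424, 1.996, 0.002]
contact_force: [-2.0, 0.2, 6.8]
width: 0.0434
grip_force: 39.8
```

```bash
python3 -c "
from plan import *
a=now()
plan((.463,.017,.25,-11),(.53,.0837,.30,-11),(.683,.1056,.30,-11),(.683,.1056,.202,-11))
"
```

```text
now [  0.4621   0.0154   0.2004 -11.0805] t 11.4 tilt 0.1
 dx 0.02 dy 0.01 dz -0.50 az -0.003
 ->  [  0.463   0.017   0.25  -11.   ]
 dx 0.78 dy 0.53 dz -0.50 az -0.000
 ->  [  0.53    0.084   0.3   -11.   ]
 dx 0.25 dy 0.73 dz -0.00 az -0.000
 dx 0.25 dy 0.73 dz -0.00 az -0.000
 ->  [  0.683   0.106   0.3   -11.   ]
 dx 0.00 dy 0.00 dz 0.98 az -0.000
 ->  [  0.683   0.106   0.202 -11.   ]
```

arm_command:
  rows:
    - [0,0,-0.15,0,0,0]
    - [0.02,0,-0.4,0,0,0]
    - [0.02,0,-0.5,0,0,0]

```text
time: 11.78
tcp_pos: [0.4625, 0.0175, 0.2513]
tool_rot: [2.424, 1.996, 0.003]
contact_force: [-0.7, 0.3, -2.0]
width: 0.0434
grip_force: 41.1
```

arm_command:
  rows:
    - [0.26,0.18,-0.17,0,0,0]
    - [0.52,0.35,-0.34,0,0,0]
    - [0.78,0.53,-0.5,0,0,0]

```text
time: 12.15
tcp_pos: [0.5295, 0.0841, 0.3001]
tool_rot: [2.426, 1.996, 0.0]
contact_force: [0.1, 0.2, -1.2]
width: 0.0435
grip_force: 41.2
```

```bash
python3 -c "
from plan import *
plan((.683,.1056,.30,-11),(.683,.1056,.203,-11))
im=ctrl.camera('scene');crop('scene',150,60,220,165,3.6,'s6',im)
"
```

```text
now [  0.5295   0.0841   0.3001 -11.1037] t 12.15 tilt 0.03
 dx 0.25 dy 0.73 dz 0.00 az -0.002
 dx 0.25 dy 0.73 dz 0.00 az -0.002
 ->  [  0.683   0.106   0.3   -11.   ]
 dx 0.00 dy 0.00 dz 0.97 az -0.000
 ->  [  0.683   0.106   0.203 -11.   ]
```

View pics/s6.png

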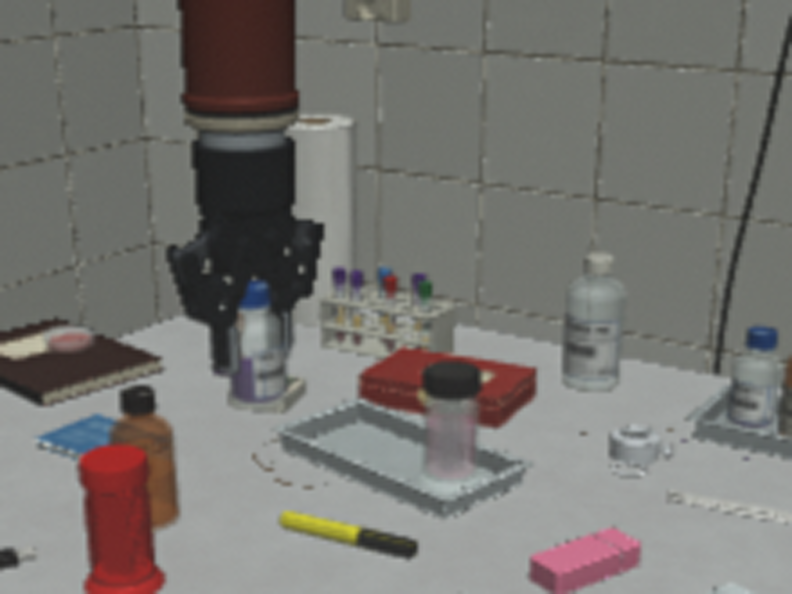

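The clear bottle is held upright at (260,345). Carry it to the booklet end of the tray and set it down.

arm_command:
  rows:
    - [0.08,0.24,0,0,0,0]
    - [0.17,0.49,0,0,0,0]
    - [0.25,0.73,0,0,0,0]

```text
time: 12.58
tcp_pos: [0.6061, 0.094, 0.2992]
tool_rot: [2.426, 1.996, -0.0]
contact_force: [-0.0, -0.0, 0.0]
width: 0.0433
grip_force: 41.2
```

arm_command:
  rows:
    - [0.09,0.27,0,0,0,0]
    - [0.18,0.55,0,0,0,0]
    - [0.24,0.7,0,0,0,0]
    - [0.25,0.73,0,0,0,0]
    - [0.25,0.73,0,0,0,0]

```text
time: 13.2
tcp_pos: [0.6814, 0.1046, 0.2991]
tool_rot: [-2.425, -1.997, 0.001]
contact_force: [0.6, 0.7, -2.4]
width: 0.0429
grip_force: 41.2
```

```bash
python3 -c "
from plan import *
plan((.683,.1056,.203,-11))"
```

```text
now [  0.6814   0.1046   0.2991 -11.0714] t 13.2 tilt 0.04
 dx 0.01 dy 0.01 dz 0.96 az -0.002
 ->  [  0.683   0.106   0.203 -11.   ]
```

arm_command:
  rows:
    - [0.01,0.01,0.35,0,0,0]
    - [0.01,0.01,0.65,0,0,0]
    - [0.01,0.01,0.85,0,0,0]
    - [0.01,0.01,0.92,0,0,0]
    - [0.01,0.01,0.95,0,0,0]
    - [0.01,0.01,0.965,0,0,0]
    - [0.01,0.01,0.965,0,0,0]

```text
time: 14.08
tcp_pos: [0.6833, 0.1056, 0.2034]
tool_rot: [2.425, 1.996, 0.001]
contact_force: [0.4, 0.7, -0.5]
width: 0.0434
grip_force: 41.2
```

arm_command:
  rows:
    - [0,0,0,0,0,0]
    - [0,0,0,0,0,0]
    - [0,0,0,0,0,0]
    - [0,0,0,0,0,0]
  fingers: -1

```text
time: 14.58
tcp_pos: [0.683, 0.1055, 0.2028]
tool_rot: [2.425, 1.997, 0.0]
contact_force: [1.4, 0.2, -0.5]
width: 0.0853
grip_force: 0.0
```

arm_command:
  rows:
    - [0,0,-0.2,0,0,0]
    - [0,0,-0.6,0,0,0]
    - [0,0,-1,0,0,0]

```text
time: 14.95
tcp_pos: [0.683, 0.1056, 0.3053]
tool_rot: [2.425, 1.997, 0.001]
contact_force: [0.6, -0.2, -0.1]
width: 0.0856
grip_force: 0.0
```

```bash
python3 -c "
from plan import *
plan((.468,.15,.305,-11),(.468,.15,.219,-11))
"
```

```text
now [  0.683    0.1056   0.3053 -11.0627] t 14.95 tilt 0.05
 dx 0.01 dy -0.73 dz 0.00 az -0.001
 dx 0.01 dy -0.73 dz 0.00 az -0.001
 dx 0.01 dy -0.73 dz 0.00 az -0.001
 ->  [  0.468   0.15    0.305 -11.   ]
 dx 0.00 dy 0.00 dz 0.86 az -0.000
 ->  [  0.468   0.15    0.219 -11.   ]
```

arm_command:
  rows:
    - [0.01,-0.4,0,0,0,0]
    - [0.01,-0.73,0,0,0,0]

```text
time: 15.2
tcp_pos: [0.6106, 0.1213, 0.3049]
tool_rot: [2.424, 1.997, 0.003]
contact_force: [-0.4, 0.4, 0.7]
width: 0.0852
grip_force: 0.0
```

arm_command:
  rows:
    - [0.01,-0.4,0,0,0,0]
    - [0.01,-0.73,0,0,0,0]

```text
time: 15.45
tcp_pos: [0.5388, 0.1363, 0.3042]
tool_rot: [2.424, 1.997, 0.002]
contact_force: [-0.7, 0.3, 0.4]
width: 0.0851
grip_force: 0.0
```

arm_command:
  rows:
    - [0.01,-0.4,0,0,0,0]
    - [0.01,-0.73,0,0,0,0]
    - [0.01,-0.73,0,0,0,0]

```text
time: 15.82
tcp_pos: [0.467, 0.1516, 0.3042]
tool_rot: [2.421, 1.998, 0.001]
contact_force: [1.9, 0.1, 0.3]
width: 0.0856
grip_force: 0.0
```

```bash
python3 -c "
from plan import *
plan((.468,.15,.219,-11))
im=ctrl.camera('scene');crop('scene',110,90,220,165,3.6,'s7',im)
"
```

```text
now [  0.467    0.1516   0.3042 -10.9347] t 15.825 tilt 0.13
 dx -0.01 dy 0.01 dz 0.85 az 0.002
 ->  [  0.468   0.15    0.219 -11.   ]
```

View pics/s7.png

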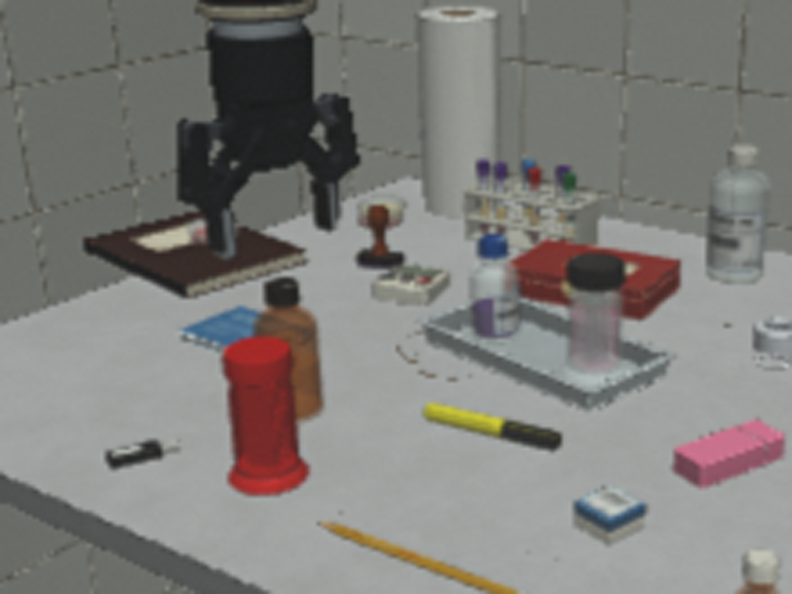

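The clear bottle stands at (493,290) in the left end of the tray and the jar at (595,315). The fingers, with their middle near (275,240), are over the amber cap at (282,292). Grip the amber bottle.

arm_command:
  rows:
    - [-0.01,0.01,0.4,0,0,0]
    - [-0.01,0.01,0.7,0,0,0]
    - [-0.01,0.01,0.85,0,0,0]
    - [-0.01,0.01,0.85,0,0,0]

```text
time: 16.38
tcp_pos: [0.4698, 0.1493, 0.2175]
tool_rot: [-2.425, -1.996, 0.001]
contact_force: [0.7, 0.4, 0.6]
width: 0.0859
grip_force: 0.0
```

arm_command:
  rows:
    - [0,0,0,0,0,0]
    - [0,0,0,0,0,0]
    - [0,0,0,0,0,0]
    - [0,0,0,0,0,0]
    - [0,0,0,0,0,0]
    - [0,0,0,0,0,0]
  fingers: 1
  grip_force: 45

```text
time: 17.12
tcp_pos: [0.4696, 0.1499, 0.219]
tool_rot: [2.425, 1.997, 0.002]
contact_force: [-2.5, 0.6, 7.9]
width: 0.0498
grip_force: 45.4
```

arm_command:
  rows:
    - [0,0,-0.15,0,0,0]
    - [0,0,-0.4,0,0,0]
    - [0,0,-0.7,0,0,0]
    - [0,0,-1,0,0,0]
    - [0,0,-1,0,0,0]

```text
time: 17.75
tcp_pos: [0.4701, 0.1497, 0.3206]
tool_rot: [2.423, 1.995, 0.006]
contact_force: [0.3, 0.6, -2.8]
width: 0.05
grip_force: 47.4
```

```bash
python3 -c "
from plan import *
plan((.6714,.0462,.345,-11),(.6714,.0462,.245,-11),(.6714,.0462,.22,-11))
"
```

```text
now [  0.4701   0.1497   0.3206 -11.0832] t 17.75 tilt 0.29
 dx -0.21 dy 0.72 dz -0.08 az -0.001
 dx -0.21 dy 0.72 dz -0.08 az -0.001
 dx -0.21 dy 0.72 dz -0.08 az -0.001
 ->  [  0.671   0.046   0.345 -11.   ]
 dx 0.00 dy 0.00 dz 1.00 az -0.000
 ->  [  0.671   0.046   0.245 -11.   ]
 dx 0.00 dy 0.00 dz 0.25 az -0.000
 ->  [  0.671   0.046   0.22  -11.   ]
```

arm_command:
  rows:
    - [-0.07,0.24,-0.04,0,0,0]
    - [-0.14,0.48,-0.08,0,0,0]
    - [-0.21,0.72,-0.1,0,0,0]

```text
time: 18.12
tcp_pos: [0.5365, 0.1143, 0.3272]
tool_rot: [-2.425, -1.996, 0.001]
contact_force: [0.3, 1.1, -2.4]
width: 0.0493
grip_force: 47.4
```

arm_command:
  rows:
    - [-0.07,0.24,-0.04,0,0,0]
    - [-0.14,0.48,-0.08,0,0,0]
    - [-0.21,0.72,-0.12,0,0,0]

```text
time: 18.5
tcp_pos: [0.6031, 0.0798, 0.3388]
tool_rot: [-2.425, -1.996, 0.002]
contact_force: [-0.5, 0.2, -2.8]
width: 0.0498
grip_force: 47.4
```

arm_command:
  rows:
    - [-0.08,0.27,0,0,0,0]
    - [-0.16,0.54,0,0,0,0]
    - [-0.2,0.69,0,0,0,0]
    - [-0.21,0.72,0,0,0,0]
    - [-0.21,0.72,0,0,0,0]

```text
time: 19.12
tcp_pos: [0.6688, 0.0467, 0.3395]
tool_rot: [-2.424, -1.997, 0.001]
contact_force: [0.5, 0.6, -1.5]
width: 0.0494
grip_force: 47.4
```

```bash
python3 -c "
from plan import *
plan((.6714,.0462,.26,-11),(.6714,.0462,.2218,-11))
im=ctrl.camera('scene');crop('scene',170,60,220,165,3.6,'s8',im)
"
```

```text
now [  0.6688   0.0467   0.3395 -11.0295] t 19.125 tilt 0.05
 dx 0.00 dy 0.03 dz 0.79 az -0.001
 ->  [  0.671   0.046   0.26  -11.   ]
 dx 0.00 dy 0.00 dz 0.38 az -0.000
 ->  [  0.671   0.046   0.222 -11.   ]
```

View pics/s8.png

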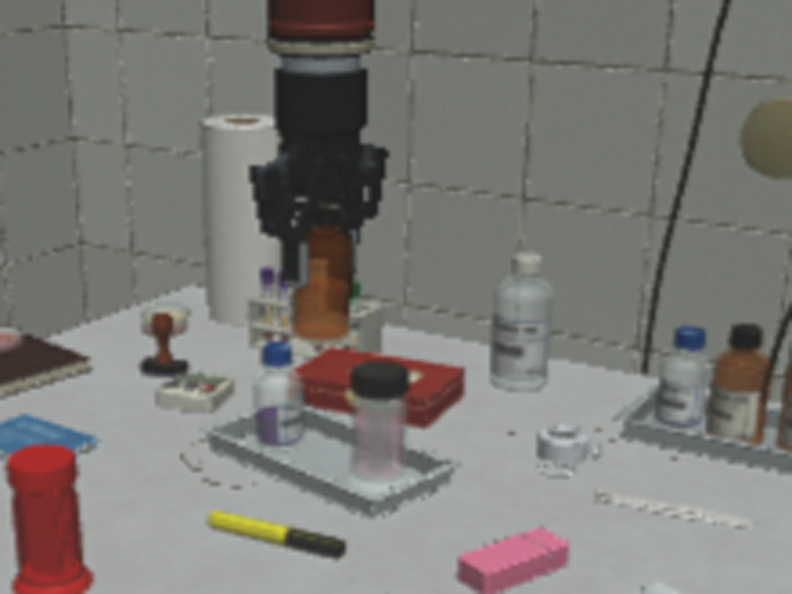

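The amber bottle is held upright at (323,285), over the middle of the tray between the clear bottle and the jar. Lower and release it.

arm_command:
  rows:
    - [0,0.02,0.3,0,0,0]
    - [0,0.02,0.6,0,0,0]
    - [0,0.02,0.8,0,0,0]

```text
time: 19.55
tcp_pos: [0.6705, 0.0461, 0.2586]
tool_rot: [-2.424, -1.997, 0.001]
contact_force: [-0.3, -0.4, -1.8]
width: 0.0495
grip_force: 47.4
```

arm_command:
  rows:
    - [0,0,0.15,0,0,0]
    - [0,0,0.28,0,0,0]
    - [0,0,0.33,0,0,0]
    - [0,0,0.36,0,0,0]
    - [0,0,0.38,0,0,0]
    - [0,0,0.38,0,0,0]

```text
time: 20.3
tcp_pos: [0.6714, 0.0456, 0.222]
tool_rot: [2.425, 1.996, 0.0]
contact_force: [0.6, -0.9, -2.2]
width: 0.0496
grip_force: 47.4
```

arm_command:
  rows:
    - [0,0,0,0,0,0]
    - [0,0,0,0,0,0]
    - [0,0,0,0,0,0]
    - [0,0,0,0,0,0]
  fingers: -1

```text
time: 20.8
tcp_pos: [0.6713, 0.0456, 0.2219]
tool_rot: [2.425, 1.997, 0.0]
contact_force: [-0.5, -0.2, 0.3]
width: 0.0854
grip_force: 0.0
```

arm_command:
  rows:
    - [0,0,-0.2,0,0,0]
    - [0,0,-0.6,0,0,0]
    - [0,0,-1,0,0,0]

```text
time: 21.18
tcp_pos: [0.6713, 0.0458, 0.3243]
tool_rot: [2.425, 1.997, 0.001]
contact_force: [1.0, -0.1, 0.4]
width: 0.0853
grip_force: 0.0
```

```bash
python3 -c "
from plan import *
plan((.52,-.16,.32,-11),(.386,-.2995,.30,-11),polar=False)
"
```

```text
now [  0.6713   0.0458   0.3243 -11.0647] t 21.175 tilt 0.05
 dx -0.77 dy -0.36 dz 0.01 az -0.001
 dx -0.77 dy -0.36 dz 0.01 az -0.001
 dx -0.77 dy -0.36 dz 0.01 az -0.001
 ->  [  0.52  -0.16   0.32 -11.  ]
 dx -0.81 dy -0.52 dz 0.10 az -0.000
 dx -0.81 dy -0.52 dz 0.10 az -0.000
 ->  [  0.386  -0.3     0.3   -11.   ]
```

arm_command:
  rows:
    - [-0.4,-0.18,0,0,0,0]
    - [-0.77,-0.36,0.01,0,0,0]

```text
time: 21.42
tcp_pos: [0.6208, -0.0234, 0.3229]
tool_rot: [2.423, 1.997, 0.003]
contact_force: [0.3, -1.4, 0.4]
width: 0.0852
grip_force: 0.0
```

arm_command:
  rows:
    - [-0.4,-0.18,0,0,0,0]
    - [-0.77,-0.36,0.01,0,0,0]

```text
time: 21.68
tcp_pos: [0.5703, -0.0927, 0.3214]
tool_rot: [2.424, 1.996, 0.001]
contact_force: [0.4, 0.0, -0.0]
width: 0.0855
grip_force: 0.0
```

arm_command:
  rows:
    - [-0.4,-0.18,0,0,0,0]
    - [-0.77,-0.36,0.01,0,0,0]

```text
time: 21.92
tcp_pos: [0.5202, -0.1613, 0.3204]
tool_rot: [2.424, 1.996, 0.001]
contact_force: [-0.0, 0.3, 0.2]
width: 0.0856
grip_force: 0.0
```

arm_command:
  rows:
    - [-0.4,-0.26,0.05,0,0,0]
    - [-0.81,-0.52,0.1,0,0,0]

```text
time: 22.18
tcp_pos: [0.4536, -0.2305, 0.3102]
tool_rot: [2.423, 1.996, 0.001]
contact_force: [0.4, -1.0, -0.5]
width: 0.0854
grip_force: 0.0
```

arm_command:
  rows:
    - [-0.4,-0.26,0.05,0,0,0]
    - [-0.81,-0.52,0.1,0,0,0]
    - [-0.81,-0.52,0.1,0,0,0]

```text
time: 22.55
tcp_pos: [0.3853, -0.302, 0.2996]
tool_rot: [2.43, 1.989, -0.002]
contact_force: [0.1, 0.3, 0.2]
width: 0.0858
grip_force: 0.0
```

```bash
python3 - <<'E'
from plan import *
plan((.386,-.2995,.21,-11),(.386,-.2995,.182,-11))
im=ctrl.camera('top').astype(int);g=im.sum(2)
cv2.imwrite('pics/t9.png',im[:,:,::-1].astype(np.uint8))
p=ctrl.camera_params('top');T=np.linalg.inv(p['pose'])
def px(x,y,z):
    c=p['camera_matrix']@(T@[x,y,z,1])[:3];return c[:2]/c[2]
for n,(x,y,z),m in (("jar",(.6586,-.02,.104),g<170),("amber",(.6714,.0457,.114),g<170),("rinse",(.683,.1056,.096),(im[:,:,2]-im[:,:,0]>60))):
    u,v=px(x,y,z);M=np.zeros(m.shape,bool);r=9 if n=="jar" else 7;sl=np.s_[int(v)-r:int(v)+r+1,int(u)-r:int(u)+r+1];M[sl]=m[sl]
    vs,us=np.nonzero(M);print(n,(u.round(1),v.round(1)),len(us),us.mean().round(1),vs.mean().round(1),ray("top",us.mean(),vs.mean(),z).round(4))
E
```

```text
now [  0.3853  -0.302    0.2996 -11.4043] t 22.55 tilt 0.09
 dx 0.03 dy 0.00 dz 0.90 az -0.013
 ->  [  0.386  -0.3     0.21  -11.   ]
 dx 0.00 dy 0.00 dz 0.28 az -0.000
 ->  [  0.386  -0.3     0.182 -11.   ]
jar (np.float64(253.1), np.float64(125.7)) 231 252.5 125.8 [ 0.6581 -0.0184]
amber (np.float64(228.2), np.float64(119.3)) 86 227.5 120.6 [0.6679 0.0474]
rinse (np.float64(206.1), np.float64(116.4)) 55 206.4 116.3 [0.6833 0.1048]
```

All three vessels check out at their places in the tray. Grip the oil bottle.

arm_command:
  rows:
    - [0.02,0,0.4,0,0,0]
    - [0.02,0,0.75,0,0,0]
    - [0.02,0,0.9,0,0,0]

```text
time: 22.98
tcp_pos: [0.3889, -0.296, 0.208]
tool_rot: [-2.422, -1.999, -0.001]
contact_force: [0.4, -1.2, 0.3]
width: 0.0855
grip_force: 0.0
```

arm_command:
  rows:
    - [0,0,0.2,0,0,0]
    - [0,0,0.29,0,0,0]
    - [0,0,0.29,0,0,0]

```text
time: 23.35
tcp_pos: [0.3886, -0.2971, 0.18]
tool_rot: [-2.425, -1.997, -0.0]
contact_force: [-0.2, -0.2, -0.5]
width: 0.0856
grip_force: 0.0
```

arm_command:
  rows:
    - [0,0,0,0,0,0]
    - [0,0,0,0,0,0]
    - [0,0,0,0,0,0]
    - [0,0,0,0,0,0]
    - [0,0,0,0,0,0]
    - [0,0,0,0,0,0]
    - [0,0,0,0,0,0]
  fingers: 1
  grip_force: 25

```text
time: 24.22
tcp_pos: [0.3882, -0.2975, 0.1801]
tool_rot: [2.425, 1.996, -0.0]
contact_force: [-1.8, 0.9, 6.7]
width: 0.0278
grip_force: 25.5
```

arm_command:
  rows:
    - [0,0,-0.15,0,0,0]
    - [0,0,-0.5,0,0,0]
    - [0,0,-1,0,0,0]

```text
time: 24.6
tcp_pos: [0.3877, -0.297, 0.2807]
tool_rot: [-2.423, -1.996, -0.0]
contact_force: [0.2, -0.8, -1.7]
width: 0.028
grip_force: 24.9
```

```bash
python3 -c "
from plan import *
plan((.5544,.2647,.28,-1.3),polar=True)
print(ctrl.sense()['joint_positions'].round(2))
"
```

```text
now [  0.3877  -0.297    0.2807 -11.0554] t 24.6 tilt 0.12
 dx 0.66 dy 0.46 dz 0.00 az -0.046
 dx 0.74 dy 0.37 dz 0.00 az -0.046
 dx 0.81 dy 0.28 dz 0.00 az -0.046
 dx 0.87 dy 0.17 dz 0.00 az -0.046
 dx 0.91 dy 0.05 dz 0.00 az -0.046
 dx 0.93 dy -0.08 dz 0.00 az -0.046
 dx 0.94 dy -0.22 dz 0.00 az -0.046
 ->  [ 0.554  0.265  0.28  -1.3  ]
[ 1.03  0.15 -0.5   1.98  0.08  1.04  0.3 ]
```

arm_command:
  rows:
    - [0.33,0.23,0,0,0,-0.023]
    - [0.66,0.46,0,0,0,-0.046]

```text
time: 24.85
tcp_pos: [0.4466, -0.2411, 0.2815]
tool_rot: [2.401, 2.023, 0.001]
contact_force: [-1.1, 0.1, -0.4]
width: 0.028
grip_force: 24.9
```

arm_command:
  rows:
    - [0.37,0.18,0,0,0,-0.023]
    - [0.74,0.37,0,0,0,-0.046]

```text
time: 25.1
tcp_pos: [0.4956, -0.1736, 0.2807]
tool_rot: [2.376, 2.054, 0.0]
contact_force: [-0.5, -0.4, -0.7]
width: 0.0279
grip_force: 24.9
```

arm_command:
  rows:
    - [0.4,0.14,0,0,0,-0.023]
    - [0.81,0.28,0,0,0,-0.046]

```text
time: 25.35
tcp_pos: [0.5348, -0.0975, 0.2806]
tool_rot: [2.351, 2.083, 0.001]
contact_force: [-0.2, -0.4, -0.1]
width: 0.0277
grip_force: 24.9
```

arm_command:
  rows:
    - [0.43,0.09,0,0,0,-0.023]
    - [0.87,0.17,0,0,0,-0.046]

```text
time: 25.6
tcp_pos: [0.5621, -0.0131, 0.2806]
tool_rot: [2.326, 2.111, 0.001]
contact_force: [0.1, 0.8, -1.2]
width: 0.0281
grip_force: 24.9
```

arm_command:
  rows:
    - [0.45,0.03,0,0,0,-0.023]
    - [0.91,0.05,0,0,0,-0.046]

```text
time: 25.85
tcp_pos: [0.5757, 0.077, 0.2806]
tool_rot: [2.301, 2.139, 0.001]
contact_force: [0.2, -0.2, -0.5]
width: 0.0276
grip_force: 24.9
```

arm_command:
  rows:
    - [0.47,-0.04,0,0,0,-0.023]
    - [0.93,-0.08,0,0,0,-0.046]

```text
time: 26.1
tcp_pos: [0.5742, 0.1705, 0.2807]
tool_rot: [2.275, 2.167, 0.001]
contact_force: [0.6, 0.1, 0.2]
width: 0.028
grip_force: 24.9
```

arm_command:
  rows:
    - [0.47,-0.11,0,0,0,-0.023]
    - [0.8,-0.18,0,0,0,-0.046]
    - [0.94,-0.22,0,0,0,-0.046]
    - [0.94,-0.22,0,0,0,-0.046]
    - [0.94,-0.22,0,0,0,-0.046]

```text
time: 26.72
tcp_pos: [0.5576, 0.2621, 0.2797]
tool_rot: [2.251, 2.191, -0.001]
contact_force: [0.0, -0.3, 0.2]
width: 0.0279
grip_force: 24.9
```

```bash
python3 -c "
from plan import *
plan((.5544,.2647,.189,-1.3))
"
```

```text
now [ 0.5576  0.2621  0.2797 -1.5523] t 26.725 tilt 0.07
 dx 0.02 dy -0.03 dz 0.91 az -0.008
 ->  [ 0.554  0.265  0.189 -1.3  ]
```

arm_command:
  rows:
    - [0.02,-0.03,0.35,0,0,0]
    - [0.02,-0.03,0.65,0,0,0]
    - [0.02,-0.03,0.82,0,0,0]
    - [0.02,-0.03,0.88,0,0,0]
    - [0.02,-0.03,0.905,0,0,0]
    - [0.02,-0.03,0.91,0,0,0]

```text
time: 27.48
tcp_pos: [0.5543, 0.2663, 0.1895]
tool_rot: [2.249, 2.193, 0.002]
contact_force: [0.8, -0.3, -0.3]
width: 0.0276
grip_force: 24.9
```

arm_command:
  rows:
    - [0,0,0,0,0,0]
    - [0,0,0,0,0,0]
    - [0,0,0,0,0,0]
    - [0,0,0,0,0,0]
    - [0,0,0,0,0,0]
  fingers: -1

```text
time: 28.1
tcp_pos: [0.5539, 0.2662, 0.1887]
tool_rot: [-2.249, -2.194, -0.0]
contact_force: [-0.3, -0.4, 0.3]
width: 0.0855
grip_force: 0.0
```

arm_command:
  rows:
    - [0,0,-0.3,0,0,0]
    - [0,0,-0.7,0,0,0]
    - [0,0,-1,0,0,0]

```text
time: 28.48
tcp_pos: [0.554, 0.2664, 0.2904]
tool_rot: [2.248, 2.194, 0.002]
contact_force: [0.7, 0.1, -0.2]
width: 0.0855
grip_force: 0.0
```

```bash
python3 -c "
from plan import *
plan((.4573,-.1572,.275,-13.2),polar=True)
plan((.4573,-.1572,.175,-13.2),start=(.4573,-.1572,.275,-13.2))
im=ctrl.camera('top');cv2.imwrite('pics/t10.png',im[:,:,::-1])
"
```

```text
now [ 0.554   0.2664  0.2904 -1.4052] t 28.475 tilt 0.06
 dx -0.97 dy 0.12 dz 0.03 az 0.079
 dx -0.93 dy -0.00 dz 0.03 az 0.079
 dx -0.89 dy -0.12 dz 0.03 az 0.079
 dx -0.83 dy -0.22 dz 0.03 az 0.079
 dx -0.76 dy -0.31 dz 0.03 az 0.079
 ->  [  0.457  -0.157   0.275 -13.2  ]
now [  0.4573  -0.1572   0.275  -13.2   ] t 28.475 tilt 0.06
 dx 0.00 dy 0.00 dz 0.50 az -0.000
 dx 0.00 dy 0.00 dz 0.50 az -0.000
 ->  [  0.457  -0.157   0.175 -13.2  ]
```

arm_command:
  rows:
    - [-0.48,0.06,0,0,0,0.04]
    - [-0.97,0.1,0,0,0,0.079]

```text
time: 28.78
tcp_pos: [0.5615, 0.1683, 0.2888]
tool_rot: [2.293, 2.148, 0.001]
contact_force: [0.4, -0.2, -0.1]
width: 0.0855
grip_force: 0.0
```

arm_command:
  rows:
    - [-0.46,0,0,0,0,0.04]
    - [-0.93,0,0,0,0,0.079]

```text
time: 29.02
tcp_pos: [0.5552, 0.0747, 0.2887]
tool_rot: [2.338, 2.098, 0.0]
contact_force: [0.3, -0.3, 0.5]
width: 0.0855
grip_force: 0.0
```

arm_command:
  rows:
    - [-0.45,-0.06,0,0,0,0.04]
    - [-0.89,-0.12,0.03,0,0,0.079]

```text
time: 29.28
tcp_pos: [0.5335, -0.0126, 0.2858]
tool_rot: [2.381, 2.049, 0.001]
contact_force: [0.4, -0.7, 0.1]
width: 0.0853
grip_force: 0.0
```

arm_command:
  rows:
    - [-0.41,-0.11,0,0,0,0.04]
    - [-0.83,-0.22,0.06,0,0,0.079]

```text
time: 29.52
tcp_pos: [0.4994, -0.0911, 0.28]
tool_rot: [2.422, 1.999, 0.001]
contact_force: [1.6, -0.6, -0.3]
width: 0.0852
grip_force: 0.0
```

arm_command:
  rows:
    - [-0.38,-0.15,0,0,0,0.04]
    - [-0.76,-0.31,0.06,0,0,0.079]
    - [-0.76,-0.31,0.06,0,0,0.079]
    - [-0.76,-0.31,0.06,0,0,0.079]

```text
time: 30.02
tcp_pos: [0.4554, -0.1582, 0.2739]
tool_rot: [2.463, 1.95, 0.001]
contact_force: [0.5, 0.8, -0.2]
width: 0.0858
grip_force: 0.0
```

```bash
python3 - <<'E'
from plan import *
plan((.4573,-.1572,.19,-13.2),(.4573,-.1572,.178,-13.2))
im=ctrl.camera('top');cv2.imwrite('pics/t11.png',im[:,:,::-1])
g=im.astype(int)
p=ctrl.camera_params('top');T=np.linalg.inv(p['pose'])
c=p['camera_matrix']@(T@[.5544,.2655,.074,1])[:3];u,v=c[:2]/c[2];print(u,v)
u,v=int(u),int(v);print(g[v-8:v+9,u-8:u+9].sum(2)); print((g[:,:,0]-g[:,:,2])[v-8:v+9,u-8:u+9])
E
```

```text
now [  0.4554  -0.1582   0.2739 -13.2484] t 30.025 tilt 0.03
 dx 0.01 dy 0.02 dz 0.84 az -0.002
 ->  [  0.457  -0.157   0.19  -13.2  ]
 dx 0.00 dy 0.00 dz 0.12 az -0.000
 ->  [  0.457  -0.157   0.178 -13.2  ]
144.84155917197302 164.02879155277768
[[303 301 298 299 306 307 319 325 321 319 317 325 329 335 334 332 329]
 [284 287 292 289 286 289 293 291 297 289 291 292 292 297 295 295 295]
 [293 293 290 291 288 282 287 285 283 289 291 289 286 289 289 290 290]
 [342 328 320 304 306 306 299 292 297 298 302 298 285 286 288 290 289]
 [403 399 377 359 358 356 335 315 329 357 373 355 317 285 274 282 283]
 [411 424 420 418 409 393 370 347 398 444 457 445 399 308 249 253 266]
 [382 407 422 423 422 407 404 410 459 488 496 487 455 375 260 215 239]
 [337 359 370 373 375 380 410 457 492 498 500 500 485 431 294 217 227]
 [309 317 315 318 324 341 392 460 494 499 502 497 487 439 315 240 237]
 [330 325 321 310 310 323 357 417 471 497 500 487 455 401 315 258 245]
 [336 339 333 317 319 331 337 355 424 474 483 459 393 340 299 271 252]
 [319 321 322 312 310 317 311 306 335 382 396 376 322 295 282 265 253]
 
[... 862 characters left out ...]
-45 -44 -42 -41 -22   3   8   8   7   7   7   9  20  47  33]
 [-65 -62 -61 -61 -59 -53 -24   3   9   8   7   7   8   7  18  56  63]
 [-59 -60 -62 -67 -65 -57 -35  -4   8   9   7   7   7   7  20  58  77]
 [-55 -55 -57 -62 -63 -58 -45 -15   5   8   8   6   6  12  33  66  81]
 [-63 -61 -61 -63 -65 -62 -55 -31   2  11  10   9  16  34  58  78  78]
 [-67 -64 -61 -65 -66 -64 -62 -50 -17  16  31  38  47  64  76  80  76]
 [-67 -60 -57 -58 -61 -58 -57 -57 -39   1  41  64  73  79  80  75  68]
 [-68 -63 -59 -60 -61 -59 -58 -60 -54 -32   7  45  68  74  73  66  55]
 [-71 -68 -66 -68 -67 -66 -67 -65 -65 -58 -38  -8  24  44  51  42  23]
 [-69 -71 -69 -72 -71 -70 -71 -71 -71 -71 -66 -53 -34 -16  -5  -9 -24]]
```

The oil bottle stands on the near half of the booklet, with its cap about 1 px from the predicted spot. Now the box.

arm_command:
  rows:
    - [0.01,0.02,0.4,0,0,0]
    - [0.01,0.02,0.7,0,0,0]
    - [0.01,0.02,0.84,0,0,0]
    - [0.01,0.02,0.93,0,0,0]
    - [0.01,0.02,0.975,0,0,0]
    - [0.01,0.02,0.975,0,0,0]

```text
time: 30.82
tcp_pos: [0.4575, -0.1582, 0.1766]
tool_rot: [2.463, 1.95, 0.0]
contact_force: [0.6, 0.3, -0.2]
width: 0.0856
grip_force: 0.0
```

arm_command:
  rows:
    - [0,0,0,0,0,0]
    - [0,0,0,0,0,0]
    - [0,0,0,0,0,0]
    - [0,0,0,0,0,0]
    - [0,0,0,0,0,0]
    - [0,0,0,0,0,0]
    - [0,0,0,0,0,0]
  fingers: 1
  grip_force: 25

```text
time: 31.7
tcp_pos: [0.4574, -0.1582, 0.1766]
tool_rot: [2.463, 1.95, 0.0]
contact_force: [-1.1, 0.5, 5.8]
width: 0.0345
grip_force: 25.8
```

arm_command:
  rows:
    - [0,0,-0.15,0,0,0]
    - [0,0,-0.5,0,0,0]
    - [0,0,-1,0,0,0]

```text
time: 32.08
tcp_pos: [0.4567, -0.1579, 0.2771]
tool_rot: [-2.461, -1.949, 0.001]
contact_force: [0.8, -0.6, 0.2]
width: 0.0347
grip_force: 25.1
```

```bash
python3 -c "
from plan import *
plan((.53,.2,.29,-1.3),(.5556,.316,.285,-1.3),polar=True)
"
```

```text
now [  0.4567  -0.1579   0.2771 -13.2401] t 32.075 tilt 0.13
 dx 0.85 dy 0.22 dz -0.03 az -0.100
 dx 0.91 dy 0.11 dz -0.03 az -0.100
 dx 0.95 dy -0.01 dz -0.03 az -0.100
 dx 0.98 dy -0.13 dz -0.03 az -0.100
 ->  [ 0.53  0.2   0.29 -1.3 ]
 dx 0.57 dy 0.14 dz 0.03 az -0.000
 dx 0.60 dy 0.09 dz 0.03 az -0.000
 ->  [ 0.556  0.316  0.285 -1.3  ]
```

arm_command:
  rows:
    - [0.42,0.11,-0.01,0,0,-0.05]
    - [0.85,0.22,-0.03,0,0,-0.1]

```text
time: 32.33
tcp_pos: [0.4986, -0.08, 0.2809]
tool_rot: [2.411, 2.011, 0.001]
contact_force: [0.4, -0.3, -0.5]
width: 0.0346
grip_force: 25.2
```

arm_command:
  rows:
    - [0.45,0.06,-0.01,0,0,-0.05]
    - [0.91,0.11,-0.03,0,0,-0.1]

```text
time: 32.58
tcp_pos: [0.5254, 0.0084, 0.2831]
tool_rot: [2.357, 2.077, 0.0]
contact_force: [0.2, -0.3, -0.2]
width: 0.0345
grip_force: 25.2
```

arm_command:
  rows:
    - [0.47,0,-0.01,0,0,-0.05]
    - [0.95,-0.01,-0.03,0,0,-0.1]

```text
time: 32.83
tcp_pos: [0.5362, 0.1028, 0.286]
tool_rot: [2.302, 2.138, 0.0]
contact_force: [0.8, 0.3, -0.7]
width: 0.0347
grip_force: 25.2
```

arm_command:
  rows:
    - [0.49,-0.07,-0.01,0,0,-0.05]
    - [0.98,-0.13,-0.03,0,0,-0.1]

```text
time: 33.08
tcp_pos: [0.5302, 0.2016, 0.2891]
tool_rot: [2.245, 2.197, 0.0]
contact_force: [0.1, 0.3, 0.1]
width: 0.0349
grip_force: 25.2
```

arm_command:
  rows:
    - [0.4,0.09,0,0,0,0]
    - [0.8,0.17,0,0,0,0]

```text
time: 33.33
tcp_pos: [0.5494, 0.281, 0.2891]
tool_rot: [2.246, 2.197, 0.0]
contact_force: [-0.0, -1.0, 0.3]
width: 0.0345
grip_force: 25.2
```

arm_command:
  rows:
    - [0.25,0.04,0,0,0,0]
    - [0.37,0.06,0,0,0,0]
    - [0.37,0.06,0,0,0,0]
    - [0.37,0.06,0,0,0,0]

```text
time: 33.83
tcp_pos: [0.5564, 0.3153, 0.2883]
tool_rot: [2.247, 2.195, -0.001]
contact_force: [0.9, -0.6, 0.2]
width: 0.035
grip_force: 25.1
```

```bash
python3 -c "
from plan import *
plan((.5556,.3155,.20,-1.3),(.5556,.3155,.1852,-1.3))
print(ctrl.sense()['width'])
im=ctrl.camera('top');cv2.imwrite('pics/t12.png',im[:,:,::-1])
"
```

```text
now [ 0.5564  0.3153  0.2883 -1.3403] t 33.825 tilt 0.05
 dx 0.00 dy -0.01 dz 0.88 az -0.001
 ->  [ 0.556  0.316  0.2   -1.3  ]
 dx 0.00 dy 0.00 dz 0.15 az -0.000
 ->  [ 0.556  0.316  0.185 -1.3  ]
0.034970902270959496
```

arm_command:
  rows:
    - [0,0,0.35,0,0,0]
    - [0,-0.01,0.65,0,0,0]
    - [0,-0.01,0.85,0,0,0]

```text
time: 34.25
tcp_pos: [0.5551, 0.3153, 0.202]
tool_rot: [2.247, 2.195, -0.002]
contact_force: [-0.0, -0.2, -0.9]
width: 0.0348
grip_force: 25.1
```

arm_command:
  rows:
    - [0,0,0.08,0,0,0]
    - [0,0,0.13,0,0,0]
    - [0,0,0.16,0,0,0]
    - [0,0,0.18,0,0,0]
    - [0,0,0.18,0,0,0]

```text
time: 34.88
tcp_pos: [0.5552, 0.3167, 0.1855]
tool_rot: [2.246, 2.197, 0.001]
contact_force: [-0.4, -0.1, -0.5]
width: 0.0346
grip_force: 25.1
```

arm_command:
  rows:
    - [0,0,0,0,0,0]
    - [0,0,0,0,0,0]
    - [0,0,0,0,0,0]
    - [0,0,0,0,0,0]
    - [0,0,0,0,0,0]
  fingers: -1

```text
time: 35.5
tcp_pos: [0.5551, 0.3167, 0.1852]
tool_rot: [-2.246, -2.197, 0.0]
contact_force: [-0.1, -0.0, 0.1]
width: 0.0856
grip_force: 0.0
```

arm_command:
  rows:
    - [0,0,-0.2,0,0,0]
    - [0,0,-0.6,0,0,0]
    - [0,0,-1,0,0,0]

```text
time: 35.88
tcp_pos: [0.555, 0.3169, 0.2877]
tool_rot: [-2.245, -2.197, -0.001]
contact_force: [0.1, 0.9, -0.5]
width: 0.0859
grip_force: 0.0
```

arm_command:
  rows:
    - [-0.2,-0.4,-0.3,0,0,0]
    - [-0.4,-0.8,-0.5,0,0,0]
    - [-0.6,-1,-0.5,0,0,0]

```text
time: 36.25
tcp_pos: [0.4519, 0.2597, 0.338]
tool_rot: [2.242, 2.198, 0.005]
contact_force: [0.4, -0.1, 0.5]
width: 0.0852
grip_force: 0.0
```

arm_command:
  rows:
    - [-0.4,0,0,0,0,0]
    - [-0.9,0,0,0,0,0]
    - [-0.9,0,0,0,0,0]

```text
time: 36.62
tcp_pos: [0.4521, 0.1656, 0.3363]
tool_rot: [2.25, 2.189, -0.001]
contact_force: [0.4, 0.2, 1.3]
width: 0.0849
grip_force: 0.0
```

```bash
python3 - <<'E'
from plan import *
plan()
im=ctrl.camera('top')
a=cv2.resize(im[90:215,110:290,::-1],None,fx=4.4,fy=4.4,interpolation=cv2.INTER_CUBIC)
cv2.imwrite('pics/f.png',a);print(a.shape)
E
```

```text
now [ 0.4521  0.1656  0.3363 -1.5677] t 36.625 tilt 0.17
(550, 792, 3)
```

View pics/f.png

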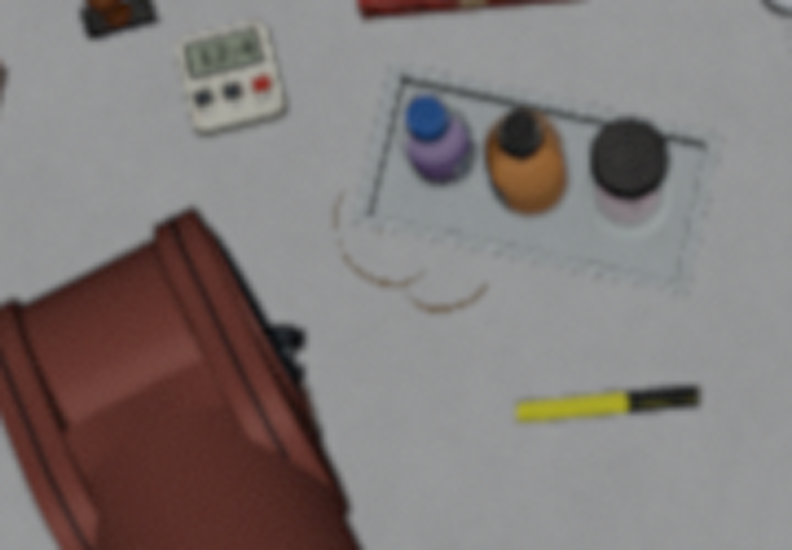

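The tray row is right: the clear bottle at (435,140), the amber at (525,160) and the jar at (630,170), upright and with gaps. The arm hides the booklet, so move it aside and check the booklet numerically.

arm_command:
  rows:
    - [-0.5,0,0,0,0,0]
    - [-1,0,0,0,0,0]

```text
time: 36.92
tcp_pos: [0.4496, 0.0697, 0.3362]
tool_rot: [2.241, 2.201, 0.002]
contact_force: [1.4, -1.6, 0.2]
width: 0.0854
grip_force: 0.0
```

arm_command:
  rows:
    - [-0.5,0,0,0,0,0]
    - [-1,0,0,0,0,0]

```text
time: 37.17
tcp_pos: [0.4476, -0.031, 0.3363]
tool_rot: [2.242, 2.199, 0.002]
contact_force: [0.5, 0.9, 0.5]
width: 0.0851
grip_force: 0.0
```

arm_command:
  rows:
    - [-0.5,0,0,0,0,0]
    - [-1,0,0,0,0,0]

```text
time: 37.42
tcp_pos: [0.4458, -0.1311, 0.3363]
tool_rot: [2.242, 2.199, 0.001]
contact_force: [0.7, 0.0, -0.3]
width: 0.0853
grip_force: 0.0
```

arm_command:
  rows:
    - [-0.5,0,0,0,0,0]
    - [-1,0,0,0,0,0]
    - [-1,0,0,0,0,0]

```text
time: 37.8
tcp_pos: [0.4432, -0.2336, 0.3357]
tool_rot: [2.249, 2.192, 0.0]
contact_force: [-0.1, 1.9, -0.5]
width: 0.0855
grip_force: 0.0
```

```bash
python3 - <<'E'
from plan import *
plan()
im=ctrl.camera('top').astype(int);cv2.imwrite('pics/f2.png',im[:,:,::-1].astype(np.uint8))
sub=im[150:187,118:165];s=sub.sum(2)
for r in s[::1]:print(' '.join('%2d'%(x//10) for x in r))
m=(s>400).astype(np.uint8);m[:2]=0
n,l,st,c=cv2.connectedComponentsWithStats(m)
for i in range(1,n):
    if 15<st[i,4]<250:print(st[i],c[i]+[118,150],ray("top",*(c[i]+[118,150]),.029).round(4),ray("top",*(c[i]+[118,150]),.074).round(4))
E
```

```text
now [ 0.4432 -0.2336  0.3357 -1.4705] t 37.8 tilt 0.04
44 44 44 45 44 45 44 44 44 44 44 44 44 44 44 44 44 44 44 45 45 45 45 44 45 45 45 45 45 45 45 44 44 44 44 44 44 44 44 44 44 44 44 45 44 44 44
44 44 44 44 44 44 44 44 44 44 44 44 45 44 44 44 44 45 45 45 45 45 45 44 45 45 45 45 45 45 45 44 44 44 44 44 45 44 45 45 44 44 44 44 44 44 44
44 44 44 44 44 44 44 44 44 44 45 44 45 44 44 44 44 44 45 44 45 45 45 45 45 45 45 44 45 44 44 44 44 44 44 44 44 44 44 44 44 45 44 44 44 44 44
44 44 44 44 44 44 43 43 43 43 43 44 44 44 44 43 44 44 44 44 45 44 45 45 44 44 44 44 44 44 44 44 44 44 44 44 44 44 44 44 44 44 44 44 44 44 44
44 44 44 44 44 43 40 39 39 39 39 39 40 40 40 40 40 41 42 41 41 41 43 43 43 44 43 43 43 43 44 43 43 43 44 44 44 44 44 44 44 44 45 44 44 44 44
44 44 44 44 44 42 37 33 32 32 32 32 33 34 34 33 33 35 35 35 35 35 37 37 38 39 38 38 38 39 39 39 39 39 39 41 42 41 41 41 42 43 43 44 44 44 44
44 44 44 44 44 41 35 30 29 29 29 29 29 30 29 29 29 30 30 30 30 30 30 31 32 33 32 32 32 32 33 33 33 33 33 35 35 35 35 34 37 38 40 43 44 44 44
44 44 44 44 44 41 34 30 29 29 29 29 29 29 29 29 29 29 29 2
[... 3630 characters left out ...]
5 44 45 44 45 45 44 44 44 45 45 45 45 44 45 45 45 44 45 45 44 44 44 44 44 43 44 44 44 44 43 42 43 44 45 45 44 45 45 44
44 44 44 44 45 45 45 44 44 45 44 45 44 44 44 44 44 45 45 45 45 45 45 45 45 45 44 44 44 44 44 44 44 44 44 45 44 45 44 44 45 45 45 45 45 44 45
44 44 44 45 44 45 45 45 44 44 45 45 44 44 44 44 44 45 45 45 45 44 45 45 44 44 44 44 44 44 44 44 44 44 44 44 45 44 44 44 44 45 45 45 45 45 45
44 44 44 45 45 45 45 45 45 45 45 45 45 45 44 44 44 44 45 45 44 45 44 45 45 44 44 44 44 44 43 44 44 44 44 44 44 45 44 44 44 45 44 45 45 45 45
[  6  10  12  11 113] [129.47787611 165.38938053] [0.5578 0.3175] [0.5497 0.306 ]
[21 11 11  7 43] [144.93023256 163.34883721] [0.5646 0.2754] [0.5562 0.2654]
```

The box is at (0.558, 0.317) and the oil bottle at (0.556, 0.265), each within about 3 mm of the middle of its half. Everything is in place, so I hand in.

```bash
python3 -c "
from plant import ctrl
print(ctrl.finish_job())"
```

```text
the job is handed in; nothing more can be done
None
```

I handed in the finished job at about 38 s: the jar, amber bottle and clear bottle stand in a spaced row in the tray, mailer end to booklet end. On the booklet the oil bottle stands on the half nearer the tray and the cover-glass box lies flat on the other; nothing was tipped, though the tool gave no verdict.

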